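# Feel out the free bays of the specimen dock and stow two carriers

### The job

Each row of the specimen dock has one empty bay, but you cannot see which. Feel for it by pressing the pads on the roof, first in the low row and then in the high row (a pad goes all the way down only over an empty bay, so press that one right down); then slide one specimen carrier fully home, flat, into each of the two empty bays. Keep the carriers upright and leave the other things on the bench where they are.

Things in the scene. Friction and masses are not known exactly. Their poses are not given: they have to be found in the camera images.
- dock: Fixed grey storage dock, 263 (x) x 216 (y) x 94 mm: a front low row and a rear high row of three roofed bays each, all mouths facing its -x side (the robot). Origin: on the table, mid width, in the plane of the low mouths; +x points into the bays. In each row two bays hold a short stored carrier (46 x 60 x 22 mm, at the back, out of sight); the third, in no fixed place, is empty.
- mouth_low (a point): Middle of the low row's mouths, on the bay floor, 6 mm above the table; axes as the dock's. Lanes at y = +70, 0, -70 mm; each bay 64 mm wide, 28 mm high, 82 mm deep to its back wall, 6 mm walls between; a light grey dust flap, hung 6 mm inside, swings inwards and up when a carrier pushes it. The floor runs on as an open apron 75 mm out (to -x) in front. The flat roof top is at 50 mm over the table.
- mouth_high (a point): Middle of the high row's mouths, on the bay floor, 50 mm above the table and 100 mm behind the low mouths; axes as the dock's. Bays and flaps as in the low row. The low row's flat roof, level with this floor, is the 100 mm apron in front. The high roof top is at 94 mm over the table; the dock ends 88 mm behind this point.
- pad_low_left (a point): Centre of the top face of the square dark rubber feeler pad (44 x 44 mm, 1 mm below the roof surface) in the roof of the low row's left (+y side) bay. It slides straight down on a light spring (about 2 N to start, 3.6 N at full travel) and springs back: it stops after about 6 mm on a stored carrier, but goes the full 16 mm when the bay is empty. Axes as the dock's.
- pad_low_mid (a point): Centre of the top face of the square dark rubber feeler pad (44 x 44 mm, 1 mm below the roof surface) in the roof of the low row's middle bay. It slides straight down on a light spring (about 2 N to start, 3.6 N at full travel) and springs back: it stops after about 6 mm on a stored carrier, but goes the full 16 mm when the bay is empty. Axes as the dock's.
- pad_low_right (a point): Centre of the top face of the square dark rubber feeler pad (44 x 44 mm, 1 mm below the roof surface) in the roof of the low row's right (-y side) bay. It slides straight down on a light spring (about 2 N to start, 3.6 N at full travel) and springs back: it stops after about 6 mm on a stored carrier, but goes the full 16 mm when the bay is empty. Axes as the dock's.
- pad_high_left (a point): Centre of the top face of the square dark rubber feeler pad (44 x 44 mm, 1 mm below the roof surface) in the roof of the high row's left (+y side) bay. It slides straight down on a light spring (about 2 N to start, 3.6 N at full travel) and springs back: it stops after about 6 mm on a stored carrier, but goes the full 16 mm when the bay is empty. Axes as the dock's.
- pad_high_mid (a point): Centre of the top face of the square dark rubber feeler pad (44 x 44 mm, 1 mm below the roof surface) in the roof of the high row's middle bay. It slides straight down on a light spring (about 2 N to start, 3.6 N at full travel) and springs back: it stops after about 6 mm on a stored carrier, but goes the full 16 mm when the bay is empty. Axes as the dock's.
- pad_high_right (a point): Centre of the top face of the square dark rubber feeler pad (44 x 44 mm, 1 mm below the roof surface) in the roof of the high row's right (-y side) bay. It slides straight down on a light spring (about 2 N to start, 3.6 N at full travel) and springs back: it stops after about 6 mm on a stored carrier, but goes the full 16 mm when the bay is empty. Axes as the dock's.
- bay_low_left (a point): Fixed point on the floor of the low row's left (+y side) bay: the carrier's origin lies here when it is fully home (then its rear end stands 2 mm out of the mouth). Axes as the dock's.
- bay_low_mid (a point): Fixed point on the floor of the low row's middle bay: the carrier's origin lies here when it is fully home (then its rear end stands 2 mm out of the mouth). Axes as the dock's.
- bay_low_right (a point): Fixed point on the floor of the low row's right (-y side) bay: the carrier's origin lies here when it is fully home (then its rear end stands 2 mm out of the mouth). Axes as the dock's.
- bay_high_left (a point): Fixed point on the floor of the high row's left (+y side) bay: the carrier's origin lies here when it is fully home (then its rear end stands 2 mm out of the mouth). Axes as the dock's.
- bay_high_mid (a point): Fixed point on the floor of the high row's middle bay: the carrier's origin lies here when it is fully home (then its rear end stands 2 mm out of the mouth). Axes as the dock's.
- bay_high_right (a point): Fixed point on the floor of the high row's right (-y side) bay: the carrier's origin lies here when it is fully home (then its rear end stands 2 mm out of the mouth). Axes as the dock's.
- carrier_a: Loose flat aluminium specimen carrier, 84 (x) x 60 (y) x 22 mm, about 0.3 kg, with 8 mm bevelled corners at both ends (48 mm wide flat ends) and a dark disc let into its top; both ends alike, the two carriers alike. Lies flat on the table beside the dock. Origin: centre of its underside, z up.
- carrier_b: Loose flat aluminium specimen carrier, 84 (x) x 60 (y) x 22 mm, about 0.3 kg, with 8 mm bevelled corners at both ends (48 mm wide flat ends) and a dark disc let into its top; both ends alike, the two carriers alike. Lies flat on the table beside the dock. Origin: centre of its underside, z up.
- bottle: Amber bottle, 56 mm diameter, 130 mm tall, bystander. Origin: centre of its underside.
- jar: Clear jar with black cap, 60 mm diameter, 70 mm tall, bystander. Origin: centre of its underside.
- gauge_block: Steel gauge block, 75 x 35 x 30 mm, bystander. Origin: centre of its underside.
- cup: White plastic cup, 80 mm diameter, 90 mm tall, bystander. Origin: centre of its underside.
Not all that is in view belongs to the job. Leave any green look-alike of the carrier_b alone.

How it is judged:
On the way, in this order (a step that is already met when the one before it is completed fails the run):
1. the pad over the low row's empty bay is pressed down more than 12 mm (z of any of pad_low_left, pad_low_mid, pad_low_right in the frame of dock below 0.037 m), for 0.05 s.
2. then the pad over the high row's empty bay is pressed down more than 12 mm (z of any of pad_high_left, pad_high_mid, pad_high_right in the frame of dock below 0.081 m), for 0.05 s.
At the end, for the whole second after the job is handed in: Both carriers lie flat (within 0.06 rad) and at rest in the empty bays, one in the low row and one in the high row, each within 8 mm of the fully home position ((distance between carrier_a and bay_low_left below 0.008 m or distance between carrier_a and bay_low_mid below 0.008 m or distance between carrier_a and bay_low_right below 0.008 m or distance between carrier_a and bay_high_left below 0.008 m or distance between carrier_a and bay_high_mid below 0.008 m or distance between carrier_a and bay_high_right below 0.008 m) and linear speed of each of carrier_a, carrier_b below 0.01 m/s and angle between each of carrier_a, carrier_b's own z axis and vertical below 0.06 rad and (distance between carrier_b and bay_low_left below 0.008 m or distance between carrier_b and bay_low_mid below 0.008 m or distance between carrier_b and bay_low_right below 0.008 m or distance between carrier_b and bay_high_left below 0.008 m or distance between carrier_b and bay_high_mid below 0.008 m or distance between carrier_b and bay_high_right below 0.008 m)); the robot touches nothing.
It fails at once if a carrier is tipped by more than 0.5 rad (angle between any of carrier_a, carrier_b's own z axis and vertical above 0.5 rad).
It fails at once if a bystander (bottle, jar, gauge block, cup) is moved by more than 30 mm (distance of any of bottle, jar, gauge_block, cup from where it was at the start of the episode above 0.03 m).
It also fails if it takes over 72 s, if anything falls off the work surface, if the arm or the gripper's body presses on something with over 40 N, if the wrist force passes 120 N, or if a joint passes its speed limit or range.

### The arm

A 6-joint arm with a two-finger parallel gripper is mounted at the origin on the work surface. World frame = base frame: x ahead of the robot, y to its left, z up, the work surface at z = 0. Lengths are in m, angles in rad, forces in N, time in s.
With the tool pointing down it reaches from about 0.35 to 0.975 m from the base axis. Payload 17.4 kg.
Tool frame: the origin (TCP) lies midway between the tips of the shut fingers; the grasp point (between the pads) lies 19 mm behind it; x points along the fingers, z is the direction in which the jaws open and shut, and the axes are right-handed (so a half turn about x gives the same grasp; the last joint's range is limited). The gripper opens to 85 mm and grips with 20 to 120 N. Pads are 22 mm wide; open, the fingers measure 114 mm over their backs; the gripper's body (76 mm by 85 mm) begins 54 mm behind the grasp point. The pads swing forward as they close: fully open they stand 13 mm farther back than shut.
Start: joints at [-1.387, 0.116, 1.442, -0, 1.584, -0.038], TCP at [0.148, -0.658, 0.231] pointing down, gripper open.
Joint ranges: [-2.83, 2.83], [-0.83, 2.19], [0.07, 2.5], [-1.14, 4.28], [0.01, 3], [-2.97, 2.97]. Speed limits (rad/s): [1.89, 1.89, 2.22, 3.14, 3.14, 3.14].

### API

Orientations are given as a rotation vector (axis times angle).
In Python, from rig import r, eyes gives the robot as it stands.
- The arm moves only by the tool step_arm, never from a script. Its argument "moves" is a list of rows, each a list of 5 numbers: the shift along the world's x, y, z in mm, then the turn about the world's z in degrees, then the finger opening in mm, from 0 to 85.4. A call has 1 to 8 rows; each row shifts and turns the commanded pose from where the row before left it; what a row does not reach is not made up. A row lasts 1/8 s, in which the tool goes at most 62.5 mm and 10.7 degrees, less where a joint would pass 70% of its speed; a pose out of reach is approached as far as the arm can. A call with a gripper value outside its range is refused whole. The fingers move at their own pace and stop on an object; "squeeze" is the grip in N (left out, the last holds). Time passes only in rows, so rows that do not move let the fingers close. It gives the time, the measured TCP pose, the force and the opening at its end, in the units of the state.
- r.get_obs(): the state, without advancing time (a new reading comes with each control period).
- eyes.camera(name): name is "scene" or "top" or "wrist"; returns (picture, depth): 384x512x3 uint8, red, green, blue; 384x512 float32, m along the optical axis (not along the pixel's ray), 0 where there is no reading.
- eyes.get_calibration(name): a dict with "mtx" (3x3 intrinsics, pixels), "rvec" (rotation vector, rad) and "tvec" (3), from world to camera coordinates, as OpenCV has them. Camera axes: x right, y down, z forward; pixel columns grow to the right and rows downward; lengths in m; the calibration is good to about 2 mm. A picture is of the moment at which its call begins: read the wrist's pose just before it. get_calibration takes no time and is no camera call; for the wrist camera it gives the pose at the moment of the call.
- r.sign_off(): hands the job in, once; it reports no verdict.
The state is a dict: "time": time; "joints": joint angles; "joint_vel": joint speeds; "effort": joint torques, N m; "tcp_pos": TCP position; "tcp_rot": TCP orientation; "contact_force": force on the tool from outside, world axes, zero at the start; "torque": the same for the moment, N m; "grip_width": finger opening in m.
Only numpy, scipy, OpenCV 4.12 (cv2) and the standard library are available. Lean on these libraries where they do the work, as an engineer would, in place of code of your own. Each camera call takes 0.05 s, during which the arm holds its last target. There are 200 camera calls.

## Working session

There is one attempt and no reset: what is moved stays moved. The work goes in short steps, Python scripts to look and compute and a tool call to move; the robot and the scene stay as the last step left them, time stands still between calls to the robot, and variables do not carry over. Pictures are saved under pics/ and viewed, about 8 in all and at most 12, crops included, and the job is handed in when it is done.

Besides the shell and the picture viewer there is one more tool, called after "Call:" by a JSON object that holds its "name" and its "arguments", one argument or row to a line. step_arm: Moves the arm, as the interface text tells. Its arguments: {"type":"object","properties":{"moves":{"type":"array"},"squeeze":{"type":"number"}},"required":["moves"]}

```bash
ls; mkdir -p pics; cat > h.py <<'E'
import numpy as np, cv2
from rig import r, eyes
def cam(n):
    c=eyes.get_calibration(n); im,d=eyes.camera(n); return im,d,c
def pts(d,c):
    R=cv2.Rodrigues(np.array(c["rvec"],float))[0];t=np.array(c["tvec"],float).ravel();K=np.array(c["mtx"])
    v,u=np.mgrid[:d.shape[0],:d.shape[1]]
    P=np.stack([(u-K[0,2])/K[0,0]*d,(v-K[1,2])/K[1,1]*d,d],-1)
    return (P-t)@R
def save(n,im): cv2.imwrite("pics/"+n+".png",cv2.cvtColor(im,cv2.COLOR_RGB2BGR))
E
python3 - <<'E'
from h import *
o=r.get_obs();print(o["time"],o["tcp_pos"],o["tcp_rot"],o["grip_width"])
for n in("top","scene"):
    im,d,c=cam(n);save(n+"0",im);np.savez(n+"0.npz",im=im,d=d,P=pts(d,c));print(n,c)
E
```

```text
pics
0.0 [ 0.14845149 -0.65827681  0.23057669] [ 1.04500665  1.30689319 -1.04377622] 0.08546951851314132
top {'mtx': array([[401.01521313,   0.        , 252.64273084],
       [  0.        , 401.01521313, 196.7395057 ],
       [  0.        ,   0.        ,   1.        ]]), 'rvec': array([ 2.14609421, -2.16130552,  0.15727493]), 'tvec': array([4.04766575e-04, 5.55549133e-01, 1.30273311e+00])}
scene {'mtx': array([[456.44889256,   0.        , 258.70150672],
       [  0.        , 456.44889256, 195.5211201 ],
       [  0.        ,   0.        ,   1.        ]]), 'rvec': array([ 2.27528236,  1.26081036, -0.36369412]), 'tvec': array([-0.28726331, -0.34558012,  1.88366113])}
```

View pics/top0.png

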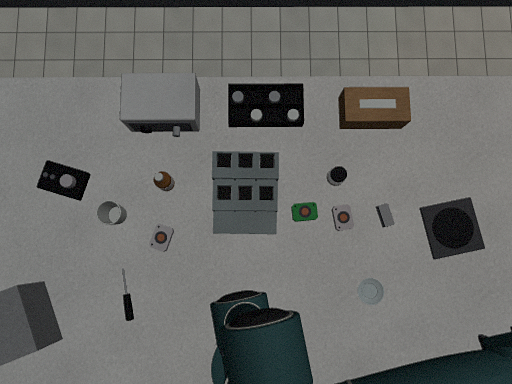

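View pics/scene0.png

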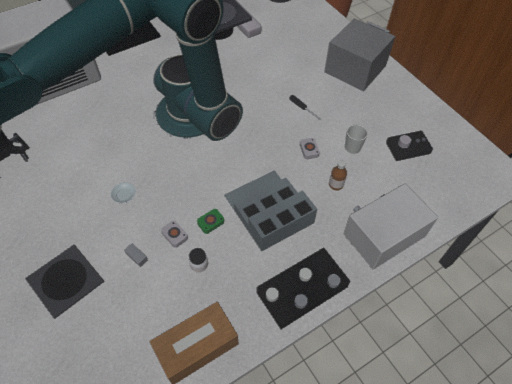

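Top: the dock spans (213–279, 152–234), with pads at rows 160 (high) and 193 (low). Carrier candidates are silver at (161,237) and (343,217), and green at (304,212). I'll take the two silver ones and leave the green. Bystanders are the bottle (163,180), cup (112,213), jar (338,175), gauge block (385,215); the scene view agrees.

```bash
cat > m.py <<'E'
from h import *
z=np.load("top0.npz");im,d,P=z["im"],z["d"],z["P"]
np.set_printoptions(precision=4,suppress=True)
R=cv2.Rodrigues(np.array(r.get_obs()["tcp_rot"]))[0];print(R)
def rect(m,P,n):
    p=P[m]; b=cv2.minAreaRect((p[:,:2]*1000).astype(np.float32)); print(n,m.sum(),"med",np.median(p,0),"rect",b)
def box(u0,u1,v0,v1):
    m=np.zeros(d.shape,bool);m[v0:v1,u0:u1]=1;return m
print("table z",np.median(P[250:270,170:200,2]))
D=box(205,288,145,242)
rect(D&(abs(P[...,2]-.094)<.006),P,"high roof")
rect(D&(abs(P[...,2]-.050)<.008),P,"low roof")
rect(D&(abs(P[...,2]-.006)<.004),P,"apron")
rect(D&(P[...,2]>.035),P,"dock>35")
c=eyes.get_calibration("top");Rc=cv2.Rodrigues(c["rvec"])[0];K=c["mtx"];C=-Rc.T@c["tvec"].ravel()
def ray(u,v,h):
    w=Rc.T@np.linalg.inv(K)@[u,v,1];return C+w*(h-C[2])/w[2]
g=im.max(2)
for nm,B,h in(("high",box(214,279,150,171),.093),("low",box(214,279,183,203),.049)):
    m=(B&(g<60)).astype(np.uint8)
    n,_,s,ce=cv2.connectedComponentsWithStats(m)
    for i in range(1,n):
        if s[i,4]>60: print(nm,"pad",ce[i],s[i,4],ray(*ce[i],h))
for nm,B in(("L",box(146,180,220,255)),("R",box(326,360,198,236)),("G",box(288,322,198,226))):
    m=B&(P[...,2]>.012)&(P[...,2]<.04); rect(m,P,nm)
    cs,_=cv2.findContours(m.astype(np.uint8),0,2);q=max(cs,key=cv2.contourArea)[:,0]
    w=np.array([ray(u,v,.022)[:2]*1000 for u,v in q],np.float32);print("   ray",cv2.minAreaRect(w))
for nm,B,h in(("bottle",box(150,178,165,195),.05),("jar",box(322,352,160,190),.05),("gauge",box(370,400,198,232),.02),("cup",box(92,130,196,228),.05)):
    rect(B&(P[...,2]>h-.03),P,nm)
crop=lambda a,b,e,f:cv2.resize(im[e:f,a:b],None,fx=6,fy=6,interpolation=cv2.INTER_NEAREST)
save("crop0",np.hstack([crop(140,185,215,260),crop(285,365,195,240)]))
E
python3 m.py
```

```text
[[-0.0002  0.9755  0.22  ]
 [ 0.001   0.22   -0.9755]
 [-1.      0.     -0.001 ]]
table z -0.0001985269879500579
high roof 1696 med [0.6527 0.021  0.0936] rect ((654.1571044921875, 21.25397491455078), (215.83892822265625, 89.12631225585938), 88.6673812866211)
low roof 2021 med [0.5622 0.0217 0.0495] rect ((601.267333984375, 22.652984619140625), (215.8121795654297, 182.80902099609375), 89.08905792236328)
apron 1883 med [0.4807 0.0226 0.0048] rect ((576.348388671875, 18.845611572265625), (286.2848205566406, 334.01385498046875), 89.6469955444336)
dock>35 3918 med [0.6088 0.0211 0.0541] rect ((535.7026977539062, 23.702796936035156), (215.9100341796875, 327.91021728515625), 88.76378631591797)
high pad [223.6733 159.5891] 202 [0.6703 0.0901 0.093 ]
high pad [245.09   159.7915] 211 [0.6693 0.0206 0.093 ]
high pad [266.7752 159.9541] 218 [ 0.6683 -0.0499  0.093 ]
low pad [223.5147 192.0735] 204 [0.5703 0.0932 0.049 ]
low pad [244.8877 192.4118] 187 [0.5687 0.0222 0.049 ]
low pad [265.6766 192.5373] 201 [ 0.5679 -0.0468  0.049 ]
L 457 med [0.4243 0.3041 0.0219] rect ((424.5963439941406, 304.8
[... 552 characters left out ...]
797), 5.383025169372559)
   ray ((508.14892578125, -177.43905639648438), (60.32157516479492, 84.71842956542969), 4.788682460784912)
bottle 308 med [0.6022 0.284  0.089 ] rect ((489.9212951660156, 169.046875), (396.6103515625, 53.40266799926758), 45.99760055541992)
jar 296 med [ 0.6223 -0.2818  0.0686] rect ((498.0767822265625, -158.96580505371094), (59.53134536743164, 414.7206726074219), 45.387386322021484)
gauge 1019 med [ 0.4951 -0.4485  0.0016] rect ((469.1639099121094, -249.58892822265625), (125.51019287109375, 536.2954711914062), 7.628556728363037)
cup 417 med [0.5053 0.4742 0.0678] rect ((425.8628234863281, 258.67816162109375), (507.2764892578125, 78.73466491699219), 68.91960906982422)
```

View pics/crop0.png

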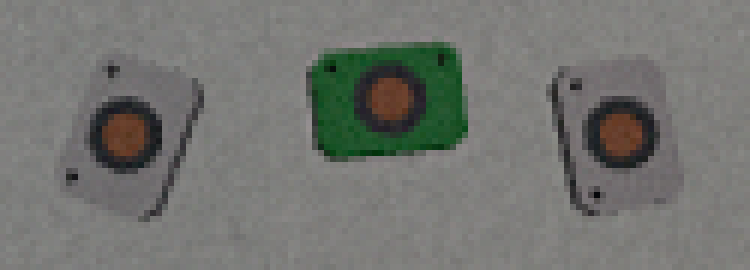

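Call:
{"name": "step_arm", "arguments": {
  "moves": [
    [26, 38, 0, -2, 0],
    [26, 38, 0, -2, 0],
    [26, 38, 0, -2, 0],
    [26, 38, 0, -2, 0],
    [26, 38, 0, -2, 0],
    [26, 38, 0, -2, 0],
    [26, 38, 0, -2, 0],
    [26, 38, 0, 0, 0]
  ]
}}

```text
time: 1.1
tcp_pos: [0.357, -0.3531, 0.2311]
tcp_rot: [1.226, 1.198, -1.226]
contact_force: [-0.6, -0.1, 0.4]
grip_width: 0.0
```

Call:
{"name": "step_arm", "arguments": {
  "moves": [
    [26, 38, -10, 0, 0],
    [26, 38, -10, 0, 0],
    [26, 38, -10, 0, 0],
    [26, 38, -20, 0, 0],
    [26, 38, -20, 0, 0],
    [26, 38, -20, 0, 0],
    [26, 38, -20, 0, 0],
    [26, 38, -20, 0, 0]
  ]
}}

```text
time: 2.1
tcp_pos: [0.565, -0.049, 0.1004]
tcp_rot: [1.226, 1.199, -1.226]
contact_force: [-0.1, -1.6, 0.6]
grip_width: -0.0001
```

Call:
{"name": "step_arm", "arguments": {
  "moves": [
    [3, 3, -25, 0, 0],
    [0, 0, -20, 0, 0],
    [0, 0, -5, 0, 0],
    [0, 0, -4, 0, 0],
    [0, 0, -3, 0, 0],
    [0, 0, -2, 0, 0],
    [0, 0, 0, 0, 0]
  ]
}}

```text
time: 2.98
tcp_pos: [0.5677, -0.0477, 0.0427]
tcp_rot: [1.226, 1.198, -1.225]
contact_force: [-0.0, -0.7, 2.6]
grip_width: 0.0002
```

Call:
{"name": "step_arm", "arguments": {
  "moves": [
    [0, 0, -2, 0, 0],
    [0, 0, 0, 0, 0]
  ]
}}

```text
time: 3.22
tcp_pos: [0.5676, -0.0475, 0.0403]
tcp_rot: [1.226, 1.198, -1.226]
contact_force: [0.7, -1.1, 2.8]
grip_width: -0.0001
```

Call:
{"name": "step_arm", "arguments": {
  "moves": [
    [0, 0, -2, 0, 0],
    [0, 0, -2, 0, 0],
    [0, 0, -2, 0, 0],
    [0, 0, 0, 0, 0]
  ]
}}

```text
time: 3.72
tcp_pos: [0.5675, -0.0474, 0.0342]
tcp_rot: [1.226, 1.199, -1.226]
contact_force: [1.5, -1.8, 1.8]
grip_width: -0.0002
```

The low right bay is empty: the pad went down 14.8 mm. Next is the high row.

Call:
{"name": "step_arm", "arguments": {
  "moves": [
    [0, 0, 0, 0, 0],
    [0, 0, 40, 0, 0],
    [0, 0, 40, 0, 0],
    [50, -1, 0, 0, 0],
    [51, -1, 0, 0, 0],
    [0, 0, -18, 0, 0],
    [0, 0, -8, 0, 0],
    [0, 0, 0, 0, 0]
  ]
}}

```text
time: 4.72
tcp_pos: [0.6676, -0.0493, 0.0882]
tcp_rot: [1.226, 1.199, -1.226]
contact_force: [1.1, 0.7, 1.9]
grip_width: -0.0001
```

Call:
{"name": "step_arm", "arguments": {
  "moves": [
    [0, 0, -2, 0, 0],
    [0, 0, -2, 0, 0],
    [0, 0, 0, 0, 0]
  ]
}}

```text
time: 5.1
tcp_pos: [0.6678, -0.0493, 0.087]
tcp_rot: [1.226, 1.198, -1.225]
contact_force: [-14.2, 2.2, 25.7]
grip_width: -0.0002
```

High right is occupied, with a hard stop at 25 N. Going to the middle.

Call:
{"name": "step_arm", "arguments": {
  "moves": [
    [0, 0, 26, 0, 0],
    [1, 35, 0, 0, 0],
    [0, 35, 0, 0, 0],
    [0, 0, -18, 0, 0],
    [0, 0, -6, 0, 0],
    [0, 0, -2, 0, 0],
    [0, 0, -2, 0, 0],
    [0, 0, 0, 0, 0]
  ]
}}

```text
time: 6.1
tcp_pos: [0.6695, 0.0199, 0.0825]
tcp_rot: [1.226, 1.198, -1.226]
contact_force: [-0.4, -2.1, 2.5]
grip_width: 0.0001
```

Call:
{"name": "step_arm", "arguments": {
  "moves": [
    [0, 0, -2, 0, 0],
    [0, 0, -2, 0, 0],
    [0, 0, -1, 0, 0],
    [0, 0, 0, 0, 0]
  ]
}}

```text
time: 6.6
tcp_pos: [0.6696, 0.0205, 0.0773]
tcp_rot: [1.226, 1.198, -1.226]
contact_force: [1.1, -1.8, 3.0]
grip_width: 0.0001
```

High mid is empty (pad down 15.7 mm). Next I fetch the left carrier and check the gripper position above it.

Call:
{"name": "step_arm", "arguments": {
  "moves": [
    [0, 0, 35, 0, 0],
    [0, 0, 35, 0, 0],
    [-26, 29, 0, -3, 85],
    [-26, 29, 0, -3, 85],
    [-26, 29, 0, -3, 85],
    [-26, 29, 0, -3, 85],
    [-27, 29, 0, -3, 85],
    [-27, 29, 0, -3.6, 85]
  ]
}}

```text
time: 7.6
tcp_pos: [0.5102, 0.1955, 0.147]
tcp_rot: [1.461, 1.024, -1.462]
contact_force: [0.4, 0.9, 1.2]
grip_width: 0.0849
```

Call:
{"name": "step_arm", "arguments": {
  "moves": [
    [-27, 29, 0, 0, 85],
    [-27, 29, 0, 0, 85],
    [-26, 29, -20, 0, 85],
    [-26, 29, -20, 0, 85],
    [0, 0, -20, 0, 85],
    [0, 0, 0, 0, 85]
  ]
}}

```text
time: 8.35
tcp_pos: [0.4048, 0.31, 0.0858]
tcp_rot: [1.457, 1.025, -1.462]
contact_force: [0.2, -0.3, 0.1]
grip_width: 0.0853
```

```bash
cat > w.py <<'E'
from h import *
import sys
o=r.get_obs();im,d,c=cam("wrist");P=pts(d,c);save(sys.argv[1],im);np.savez("w.npz",im=im,d=d,P=P)
np.set_printoptions(precision=4,suppress=True)
R=cv2.Rodrigues(np.array(o["tcp_rot"]))[0];print(o["tcp_pos"],"jaw yaw",np.degrees(np.arctan2(R[1,2],R[0,2])),o["contact_force"])
p=P[(P[...,2]>.016)&(P[...,2]<.027)&(d>0)]
t=np.array(o["tcp_pos"]);p=p[np.hypot(*(p-t)[:,:2].T)<.09]
if len(p): print(len(p),cv2.minAreaRect((p[:,:2]*1000).astype(np.float32)))
E
python3 w.py w1
```

```text
[0.4048 0.31   0.0858] jaw yaw -109.85895595192267 [ 0.2095 -0.2651  0.0933]
8859 ((423.3878173828125, 304.4197082519531), (60.14634704589844, 84.45507049560547), 70.59363555908203)
```

View pics/w1.png

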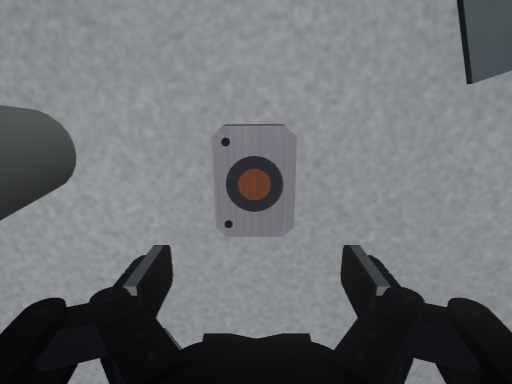

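The wrist view shows the silver carrier squarely between the open fingers, centred at (255,183); its measured size of 60×84 fits. Descending and gripping.

Call:
{"name": "step_arm", "arguments": {
  "moves": [
    [0, 0, -30, 0, 85],
    [0, 0, -30, 0, 85],
    [0, 0, -17, 0, 85],
    [0, 0, -8, 0, 85],
    [0, 0, 0, 0, 55],
    [0, 0, 0, 0, 55],
    [0, 0, 0, 0, 55],
    [0, 0, 0, 0, 55]
  ],
  "squeeze": 70
}}

```text
time: 9.4
tcp_pos: [0.4062, 0.311, 0.0038]
tcp_rot: [1.462, 1.024, -1.458]
contact_force: [0.4, -0.9, 6.1]
grip_width: 0.0582
```

Call:
{"name": "step_arm", "arguments": {
  "moves": [
    [0, 0, 5, 0, 55],
    [0, 0, 30, 0, 55],
    [0, 0, 35, 0, 55],
    [0, 0, 20, 0, 55],
    [0, 0, 0, 0, 55]
  ]
}}

```text
time: 10.02
tcp_pos: [0.4059, 0.3108, 0.0934]
tcp_rot: [1.462, 1.024, -1.458]
contact_force: [-0.0, 0.2, -3.0]
grip_width: 0.0585
```

```bash
python3 w.py w2; python3 - <<'E'
from h import *
z=np.load("w.npz");P=z["P"];im=z["im"];o=r.get_obs();t=o["tcp_pos"]
p=P[100:243,215:295].reshape(-1,3)
for v in range(90,250,20):print(v,P[v,225:290:30].round(4).tolist())
E
```

```text
[0.4059 0.3108 0.0934] jaw yaw -109.8925976430438 [-0.0375  0.1915 -3.0423]
90 [[0.4952, 0.3037, -0.001], [0.4875, 0.2822, -0.0021], [0.4797, 0.2605, -0.0026]]
110 [[0.4816, 0.3092, -0.0014], [0.4737, 0.2872, -0.0026], [0.4657, 0.2653, -0.0007]]
130 [[0.4674, 0.315, -0.0026], [0.4593, 0.2924, -0.0019], [0.4512, 0.27, -0.0017]]
150 [[0.4627, 0.3042, 0.1096], [0.4583, 0.2921, 0.1089], [0.4539, 0.2799, 0.109]]
170 [[0.4546, 0.3074, 0.1097], [0.45, 0.2951, 0.1088], [0.4457, 0.2827, 0.1097]]
190 [[0.4461, 0.3108, 0.1094], [0.4418, 0.2981, 0.1102], [0.4373, 0.2856, 0.1105]]
210 [[0.4373, 0.3143, 0.1092], [0.4332, 0.3012, 0.1111], [0.428, 0.2885, 0.1094]]
230 [[0.4282, 0.3179, 0.1096], [0.4236, 0.3047, 0.1098], [0.4191, 0.2916, 0.1103]]
```

View pics/w2.png

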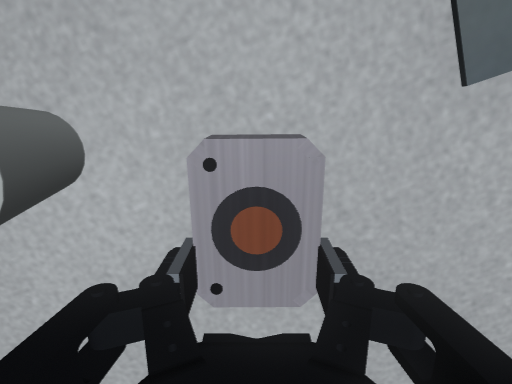

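The carrier is held level. Bringing it in front of the high middle mouth.

Call:
{"name": "step_arm", "arguments": {
  "moves": [
    [15, -36, 0, 2.4, 55],
    [15, -36, 0, 2.4, 55],
    [15, -36, 0, 2.4, 55],
    [15, -36, 0, 2.4, 55],
    [16, -36, 0, 2.4, 55],
    [16, -36, 0, 2.4, 55],
    [16, -36, 0, 2.4, 55],
    [16, -35, 0, 2, 55]
  ]
}}

```text
time: 11.08
tcp_pos: [0.5291, 0.0222, 0.0904]
tcp_rot: [1.221, 1.202, -1.224]
contact_force: [1.1, 0.6, -3.7]
grip_width: 0.0582
```

Call:
{"name": "step_arm", "arguments": {
  "moves": [
    [0, 0, -15, 0, 55],
    [0, 0, -15, 0, 55],
    [0, 0, 0, 0, 55]
  ]
}}

```text
time: 11.45
tcp_pos: [0.5281, 0.0242, 0.06]
tcp_rot: [1.221, 1.203, -1.225]
contact_force: [-1.0, -0.0, -2.9]
grip_width: 0.058
```

```bash
python3 w.py w3
```

```text
[0.5281 0.0242 0.06  ] jaw yaw -91.05378359223657 [-0.9702 -0.0392 -2.9467]
187 ((590.6091918945312, 42.288246154785156), (90.6320571899414, 3.4198341369628906), 86.76885986328125)
```

View pics/w3.png

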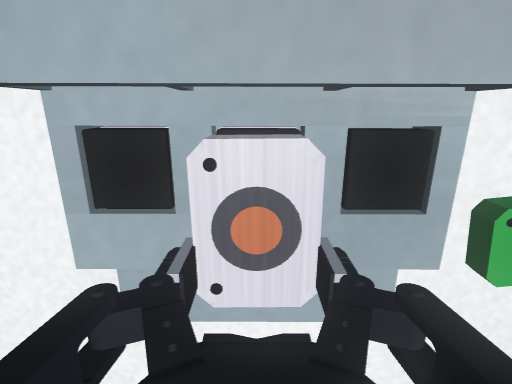

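Wrist view: the bay dividers are at columns 190 and 327 and the carrier centre at 256, so it is aligned to about 1 mm. Inserting slowly.

Call:
{"name": "step_arm", "arguments": {
  "moves": [
    [0, -1, -3, 0, 55],
    [10, 0, 0, 0, 55],
    [10, 0, 0, 0, 55],
    [8, -0.5, 0, 0, 55],
    [6, 0, 0, 0, 55],
    [6, 0, 0, 0, 55],
    [0, 0, 0, 0, 55]
  ]
}}

```text
time: 12.38
tcp_pos: [0.5695, 0.022, 0.0584]
tcp_rot: [1.223, 1.201, -1.224]
contact_force: [1.0, -0.4, -11.5]
grip_width: 0.0581
```

Call:
{"name": "step_arm", "arguments": {
  "moves": [
    [0, 0, -1, 0, 55],
    [0, 0, 0, 0, 55]
  ]
}}

```text
time: 12.62
tcp_pos: [0.5695, 0.022, 0.0583]
tcp_rot: [1.223, 1.2, -1.223]
contact_force: [1.2, -1.1, -11.9]
grip_width: 0.0581
```

```bash
python3 w.py w4; python3 - <<'E'
from h import *
z=np.load("w.npz");P=z["P"]
for v in range(80,310,15):print(v,P[v,215:300:40].round(4).tolist())
print(r.get_obs()["torque"],r.get_obs()["effort"])
E
```

```text
[0.5695 0.022  0.0583] jaw yaw -91.09199930283626 [  1.1593  -1.0661 -11.9226]
80 [[0.6519, 0.0346, 0.0908], [0.6517, 0.0207, 0.0906], [0.6513, 0.0069, 0.0918]]
95 [[0.647, 0.035, 0.0901], [0.6467, 0.0208, 0.0913], [0.6465, 0.0065, 0.0899]]
110 [[0.6419, 0.0348, 0.0935], [0.6416, 0.0209, 0.091], [0.6414, 0.0068, 0.0926]]
125 [[0.6368, 0.0353, 0.0926], [0.6365, 0.021, 0.0925], [0.6362, 0.0067, 0.0924]]
140 [[0.6316, 0.0355, 0.093], [0.6311, 0.0211, 0.0917], [0.6309, 0.0065, 0.092]]
155 [[0.626, 0.036, 0.0921], [0.6257, 0.0212, 0.092], [0.6255, 0.0064, 0.0923]]
170 [[0.6203, 0.0364, 0.0918], [0.6199, 0.0213, 0.0915], [0.6197, 0.0063, 0.0918]]
185 [[0.6145, 0.0367, 0.0918], [0.6145, 0.0214, 0.093], [0.6142, 0.0063, 0.0928]]
200 [[0.6029, 0.0398, 0.074], [0.6026, 0.0217, 0.0743], [0.6022, 0.0037, 0.0739]]
215 [[0.5961, 0.0401, 0.0751], [0.5957, 0.0219, 0.0751], [0.5949, 0.0035, 0.0738]]
230 [[0.5887, 0.0405, 0.0751], [0.5884, 0.022, 0.0752], [0.588, 0.0035, 0.0752]]
245 [[0.5808, 0.0411, 0.0746], [0.5809, 0.0222, 0.0755], [0.5802, 0.0033, 0.0747]]
260 [[0.5727, 0.0416, 0.0742], [0.5728, 0.0224, 0.075], [0.5721, 0.0032, 0.0745]]
275 [[0.5644, 0.0422, 0.074], [0.5643, 0.0225, 0.0746], [0.5638, 0.003, 0.0744]]
290 [[0.5563, 0.0425, 0.0747], [0.5559, 0.0227, 0.0747], [0.5563, 0.003, 0.0757]]
305 [[0.5483, 0.0429, 0.0756], [0.5479, 0.0229, 0.0756], [0.5476, 0.0028, 0.0757]]
[ 0.06827265  0.36429254 -0.00407306] [ 8.30570329e-02 -6.45297360e+01 -6.48595476e+01 -9.08381422e-03
 -1.63671216e-01 -8.76226150e-04]
```

View pics/w4.png

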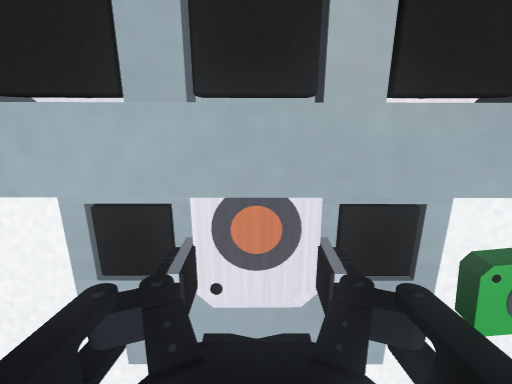

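The carrier is level in the mouth but about 4 mm high, so it is probably rubbing the flap and ceiling. Lowering.

Call:
{"name": "step_arm", "arguments": {
  "moves": [
    [0, 0, -2, 0, 55],
    [0, 0, 0, 0, 55]
  ]
}}

```text
time: 12.92
tcp_pos: [0.5698, 0.022, 0.0569]
tcp_rot: [1.224, 1.199, -1.222]
contact_force: [-1.6, -0.3, -4.2]
grip_width: 0.0581
```

Call:
{"name": "step_arm", "arguments": {
  "moves": [
    [0, 0, -1, 0, 55],
    [6, 0, 0, 0, 55],
    [6, 0, 0, 0, 55],
    [6, -0.5, 0, 0, 55],
    [0, 0, 0, 0, 55]
  ]
}}

```text
time: 13.55
tcp_pos: [0.588, 0.0215, 0.0552]
tcp_rot: [1.223, 1.2, -1.223]
contact_force: [-0.3, -0.3, -2.8]
grip_width: 0.0581
```

Call:
{"name": "step_arm", "arguments": {
  "moves": [
    [0, 0, -1, 0, 55],
    [0, 0, 0, 0, 72],
    [0, 0, 0, 0, 72],
    [0, 0, 0, 0, 72],
    [0, 0, 20, 0, 72],
    [0, 0, 20, 0, 72],
    [-24, 0, 0, 0, 10],
    [-26, 1, 0, 0, 10]
  ]
}}

```text
time: 14.55
tcp_pos: [0.5374, 0.0225, 0.0962]
tcp_rot: [1.224, 1.199, -1.222]
contact_force: [0.4, 0.1, 0.3]
grip_width: 0.0362
```

```bash
python3 w.py w5; cat > c.py <<'E'
from h import *
z=np.load("w.npz");P=z["P"]
for u in (235,256,277):print([(v,*P[v,u].round(4).tolist()) for v in range(150,330,12)])
E
python3 c.py
```

```text
[0.5374 0.0225 0.0962] jaw yaw -91.0959617790083 [0.4454 0.0683 0.3353]
37 ((563.5162963867188, 49.41551971435547), (104.62702941894531, 25.843122482299805), 62.05097198486328)
[(150, 0.5875, 0.0336, 0.0696), (162, 0.5807, 0.0338, 0.0708), (174, 0.5733, 0.0342, 0.0691), (186, 0.566, 0.0345, 0.0692), (198, 0.5518, 0.0366, 0.0473), (210, 0.5437, 0.0368, 0.0489), (222, 0.5346, 0.0372, 0.0483), (234, 0.5255, 0.0376, 0.0484), (246, 0.516, 0.038, 0.0481), (258, 0.4827, 0.0424, 0.0047), (270, 0.4709, 0.0428, 0.0053), (282, 0.4581, 0.0434, 0.0047), (294, 0.4442, 0.0441, 0.003), (306, 0.427, 0.0451, -0.0021), (318, 0.413, 0.0457, -0.0022)]
[(150, 0.5875, 0.0215, 0.0713), (162, 0.5804, 0.0216, 0.07), (174, 0.5731, 0.0218, 0.0693), (186, 0.5657, 0.0219, 0.0691), (198, 0.5518, 0.0222, 0.0482), (210, 0.5431, 0.0224, 0.0483), (222, 0.5347, 0.0226, 0.0494), (234, 0.5251, 0.0227, 0.0481), (246, 0.5158, 0.0229, 0.0483), (258, 0.4827, 0.0236, 0.0054), (270, 0.4701, 0.0239, 0.0045), (282, 0.4566, 0.0241, 0.003), (294, 0.4442, 0.0244, 0.0036), (306, 0.4267, 0.0247, -0.002), (318, 0.4127, 0.025, -0.0022)]
[(150, 0.587, 0.0094, 0.0691), (162, 0.58, 0.0094, 0.0693), (174, 0.5731, 0.0095, 0.0705), (186, 0.5656, 0.0094, 0.0696), (198, 0.551, 0.0078, 0.0465), (210, 0.5427, 0.0079, 0.0478), (222, 0.5341, 0.0079, 0.0486), (234, 0.5243, 0.0078, 0.047), (246, 0.5154, 0.0079, 0.048), (258, 0.4822, 0.0049, 0.0052), (270, 0.4692, 0.0048, 0.0036), (282, 0.4569, 0.0048, 0.004), (294, 0.4442, 0.0048, 0.0041), (306, 0.4262, 0.0043, -0.0022), (318, 0.412, 0.0043, -0.0024)]
```

Call:
{"name": "step_arm", "arguments": {
  "moves": [
    [0, 0, -20, 0, 10],
    [0, 0, -18, 0, 10],
    [0, 0, 0, 0, 10],
    [12, 0, 0, 0, 10],
    [12, 0, 0, 0, 10],
    [12, 0, 0, 0, 10],
    [10, -1, 0, 0, 10],
    [0, 0, 0, 0, 10]
  ]
}}

```text
time: 15.6
tcp_pos: [0.5843, 0.0214, 0.0562]
tcp_rot: [1.223, 1.2, -1.223]
contact_force: [-1.0, -0.6, -0.3]
grip_width: 0.0102
```

Call:
{"name": "step_arm", "arguments": {
  "moves": [
    [6, 0, 0, 0, 10],
    [4, 0, 0, 0, 10],
    [0, 0, 0, 0, 10]
  ]
}}

```text
time: 15.98
tcp_pos: [0.5937, 0.0215, 0.0563]
tcp_rot: [1.223, 1.2, -1.223]
contact_force: [0.2, 0.7, -0.1]
grip_width: 0.01
```

Call:
{"name": "step_arm", "arguments": {
  "moves": [
    [2, 0, 0, 0, 10],
    [2, 0, 0, 0, 10],
    [0, 0, 0, 0, 10]
  ]
}}

```text
time: 16.35
tcp_pos: [0.5969, 0.0215, 0.0563]
tcp_rot: [1.222, 1.201, -1.224]
contact_force: [-9.0, 0.3, 4.3]
grip_width: 0.0096
```

```bash
python3 w.py w6; python3 c.py
```

```text
[0.5969 0.0215 0.0563] jaw yaw -91.09103734412999 [-8.9598  0.2953  4.3336]
[(150, 0.6554, 0.0279, 0.0915), (162, 0.6509, 0.0282, 0.091), (174, 0.6446, 0.029, 0.0829), (186, 0.642, 0.0284, 0.092), (198, 0.6373, 0.0286, 0.092), (210, 0.6326, 0.0288, 0.0923), (222, 0.6274, 0.0291, 0.0917), (234, 0.6226, 0.0292, 0.0923), (246, 0.6172, 0.0295, 0.0918), (258, 0.6118, 0.0297, 0.0917), (270, 0.6086, 0.0295, 0.0957), (282, 0.6086, 0.029, 0.1039), (294, 0.6086, 0.0285, 0.111), (306, 0.6071, 0.0282, 0.1154), (318, 0.604, 0.0282, 0.1175)]
[(150, 0.6551, 0.0203, 0.0908), (162, 0.6507, 0.0204, 0.091), (174, 0.6444, 0.0206, 0.083), (186, 0.6418, 0.0206, 0.0919), (198, 0.637, 0.0207, 0.0914), (210, 0.6326, 0.0208, 0.0927), (222, 0.6276, 0.0209, 0.0925), (234, 0.6224, 0.021, 0.0922), (246, 0.617, 0.0211, 0.0918), (258, 0.6118, 0.0212, 0.092), (270, 0.5788, 0.0219, 0.0466), (282, 0.5719, 0.022, 0.0484), (294, 0.5634, 0.0222, 0.048), (306, 0.5547, 0.0223, 0.0477), (318, 0.5446, 0.0225, 0.0461)]
[(150, 0.6549, 0.0126, 0.0902), (162, 0.6505, 0.0127, 0.0905), (174, 0.644, 0.012, 0.0818), (186, 0.6414, 0.0127, 0.091), (198, 0.6372, 0.0128, 0.0927), (210, 0.6321, 0.0127, 0.0919), (222, 0.6273, 0.0127, 0.0921), (234, 0.6223, 0.0127, 0.0923), (246, 0.6171, 0.0127, 0.0922), (258, 0.6115, 0.0127, 0.0918), (270, 0.6087, 0.013, 0.0963), (282, 0.6081, 0.0135, 0.1036), (294, 0.6081, 0.014, 0.1108), (306, 0.6049, 0.0141, 0.1129), (318, 0.5917, 0.0134, 0.103)]
```

The high carrier met the back wall at the expected depth. Going for the right-hand carrier.

Call:
{"name": "step_arm", "arguments": {
  "moves": [
    [-20, 0, 0, 0, 10],
    [-20, 0, 20, 0, 10],
    [0, 0, 40, 0, 10],
    [0, 0, 0, 0, 10]
  ]
}}

```text
time: 16.9
tcp_pos: [0.559, 0.0215, 0.1199]
tcp_rot: [1.226, 1.196, -1.219]
contact_force: [-0.9, -0.1, 0.1]
grip_width: 0.0101
```

```bash
python3 w.py w7; python3 c.py|cut -c1-600
```

```text
[0.559  0.0215 0.1199] jaw yaw -91.09218987307209 [-0.8733 -0.1467  0.096 ]
71 ((567.358642578125, 22.414318084716797), (49.315242767333984, 41.076026916503906), 88.83613586425781)
[(150, 0.6033, 0.036, 0.0483), (162, 0.5944, 0.0364, 0.0483), (174, 0.5851, 0.0369, 0.0469), (186, 0.5757, 0.0372, 0.0469), (198, 0.5661, 0.0376, 0.0467), (210, 0.5563, 0.0381, 0.0465), (222, 0.5448, 0.0388, 0.0428), (234, 0.5698, 0.0321, 0.1232), (246, 0.5694, 0.0312, 0.1362), (258, 0.5696, 0.0303, 0.1483), (270, 0.5698, 0.0296, 0.1583), (282, 0.5701, 0.029, 0.1673), (294, 0.5707, 0.0284, 0.1755), (306, 0.5696, 0.0281, 0.1804), (318, 0.5655, 0.0282, 0.181)]
[(150, 0.6029, 0.0207, 0.0478), (162, 0.5941, 0.0209, 0.0482), (174, 0.5848, 0.0211, 0.0472), (186, 0.5754, 0.0212, 0.0468), (198, 0.566, 0.0214, 0.0473), (210, 0.5564, 0.0216, 0.0476), (222, 0.5439, 0.0219, 0.0414), (234, 0.5364, 0.022, 0.0484), (246, 0.5256, 0.0222, 0.0477), (258, 0.5153, 0.0224, 0.0485), (270, 0.4775, 0.0232, 0.0037), (282, 0.4644, 0.0234, 0.0046), (294, 0.4495, 0.0237, 0.0033), (306, 0.4361, 0.024, 0.0048), (318, 0.4164, 0.0244, -0.0012)]
[(150, 0.6025, 0.0053, 0.0473), (162, 0.5937, 0.0053, 0.0475), (174, 0.5846, 0.0053, 0.0477), (186, 0.5752, 0.0053, 0.0473), (198, 0.5657, 0.0053, 0.0474), (210, 0.5559, 0.0052, 0.0473), (222, 0.5438, 0.0049, 0.042), (234, 0.5697, 0.0105, 0.1238), (246, 0.5691, 0.0113, 0.1362), (258, 0.5687, 0.0121, 0.1472), (270, 0.5697, 0.0129, 0.1587), (282, 0.5702, 0.0135, 0.1679), (294, 0.57, 0.014, 0.1749), (306, 0.5661, 0.0141, 0.1761), (318, 0.553, 0.0134, 0.166)]
```

Call:
{"name": "step_arm", "arguments": {
  "moves": [
    [-11, -41, 0, 1.5, 85],
    [-11, -41, 0, 1.5, 85],
    [-11, -41, 0, 1.5, 85],
    [-11, -41, 0, 1.5, 85],
    [-11, -41, 0, 1.5, 85],
    [-11, -42, 0, 1.5, 85],
    [-11, -42, 0, 1.2, 85],
    [-12, -42, 0, 0, 85]
  ]
}}

```text
time: 17.95
tcp_pos: [0.4678, -0.3107, 0.1152]
tcp_rot: [1.091, 1.281, -1.091]
contact_force: [0.4, 0.4, 0.9]
grip_width: 0.0848
```

Call:
{"name": "step_arm", "arguments": {
  "moves": [
    [0, 0, -15, 0, 85],
    [0, 0, -15, 0, 85],
    [0, 0, 0, 0, 85]
  ]
}}

```text
time: 18.32
tcp_pos: [0.4681, -0.3081, 0.0842]
tcp_rot: [1.091, 1.284, -1.091]
contact_force: [0.1, 0.4, 0.3]
grip_width: 0.085
```

```bash
python3 w.py w8
```

```text
[ 0.4681 -0.3081  0.0842] jaw yaw -80.83338481920039 [0.1489 0.3719 0.2635]
9003 ((481.9083251953125, -280.17425537109375), (84.88379669189453, 116.54630279541016), 9.555941581726074)
```

View pics/w8.png

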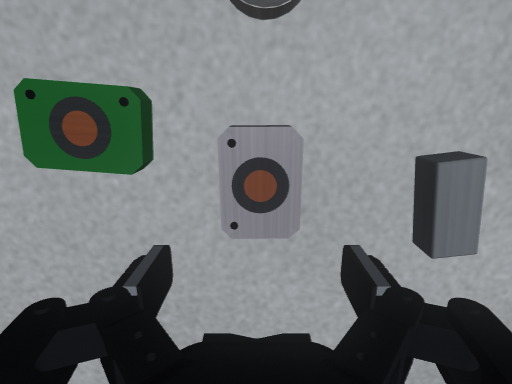

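The silver carrier sits at (260,183) between the jaws, with green at (80,128) and the gauge block at (450,205), both clear of the fingers. Shifting −2 mm in y and grasping.

Call:
{"name": "step_arm", "arguments": {
  "moves": [
    [0, -2, -30, 0, 85],
    [0, 0, -30, 0, 85],
    [0, 0, -15, 0, 85],
    [0, 0, -7, 0, 85],
    [0, 0, 0, 0, 55],
    [0, 0, 0, 0, 55],
    [0, 0, 0, 0, 55],
    [0, 0, 0, 0, 55]
  ],
  "squeeze": 70
}}

```text
time: 19.38
tcp_pos: [0.4692, -0.3119, 0.0058]
tcp_rot: [1.091, 1.278, -1.091]
contact_force: [0.5, 1.2, 7.0]
grip_width: 0.0581
```

Call:
{"name": "step_arm", "arguments": {
  "moves": [
    [0, 0, 5, 0, 55],
    [0, 0, 25, 0, 55],
    [0, 0, 25, 0, 55],
    [0, 0, 20, 0, 55],
    [0, 0, 0, 0, 55]
  ]
}}

```text
time: 20.0
tcp_pos: [0.4691, -0.3119, 0.0809]
tcp_rot: [1.091, 1.277, -1.091]
contact_force: [-0.7, 0.2, -2.4]
grip_width: 0.0581
```

```bash
python3 w.py w9; python3 - <<'E'
from h import *
z=np.load("w.npz");P=z["P"]
for u in(215,256,300):print([(v,*P[v,u].round(4).tolist()) for v in range(120,300,8)if P[v,u,2]>.07])
E
```

```text
[ 0.4691 -0.3119  0.0809] jaw yaw -80.89494041483226 [-0.7046  0.1865 -2.416 ]
[(136, 0.5257, -0.2836, 0.0856), (144, 0.5234, -0.2852, 0.0949), (152, 0.52, -0.2856, 0.0953), (160, 0.5165, -0.286, 0.0953), (168, 0.513, -0.2865, 0.0953), (176, 0.509, -0.2867, 0.094), (184, 0.5053, -0.2872, 0.094), (192, 0.5021, -0.2878, 0.0956), (200, 0.4979, -0.2881, 0.0945), (208, 0.4945, -0.2887, 0.0957), (216, 0.4909, -0.2892, 0.0965), (224, 0.487, -0.2897, 0.0965), (232, 0.4824, -0.2901, 0.0951), (240, 0.4786, -0.2906, 0.0958), (248, 0.4741, -0.2911, 0.0952), (256, 0.4699, -0.2916, 0.0954), (264, 0.4652, -0.292, 0.0946), (272, 0.4606, -0.2926, 0.0944), (280, 0.4568, -0.2932, 0.0955), (288, 0.4528, -0.2937, 0.0963), (296, 0.4472, -0.2942, 0.095)]
[(136, 0.5288, -0.3023, 0.0862), (144, 0.5263, -0.3027, 0.0958), (152, 0.5225, -0.3033, 0.0933), (160, 0.5194, -0.3038, 0.0957), (168, 0.5157, -0.3044, 0.0949), (176, 0.5124, -0.3049, 0.0959), (184, 0.5084, -0.3056, 0.0945), (192, 0.5048, -0.3061, 0.095), (200, 0.5014, -0.3067, 0.096), (208, 0.4977, -0.3073, 0.0964), (216, 0.494, -0.3079, 0.0968), (224, 0.
[... 277 characters left out ...]
, (296, 0.4509, -0.3148, 0.0955)]
[(136, 0.5322, -0.3217, 0.0896), (144, 0.5293, -0.3214, 0.096), (152, 0.5257, -0.3223, 0.0945), (160, 0.5223, -0.323, 0.095), (168, 0.5189, -0.3236, 0.0953), (176, 0.5155, -0.3242, 0.0959), (184, 0.5117, -0.3251, 0.0954), (192, 0.5081, -0.3258, 0.0956), (200, 0.5041, -0.3267, 0.0946), (208, 0.5009, -0.3271, 0.0964), (216, 0.4967, -0.3281, 0.0954), (224, 0.493, -0.3288, 0.0961), (232, 0.4889, -0.3297, 0.0956), (240, 0.4844, -0.3308, 0.0945), (248, 0.4806, -0.3314, 0.0954), (256, 0.4761, -0.3325, 0.0947), (264, 0.4724, -0.333, 0.0959), (272, 0.4676, -0.3341, 0.0951), (280, 0.464, -0.3347, 0.0965), (288, 0.4589, -0.3358, 0.0955), (296, 0.4542, -0.3369, 0.0952)]
```

Call:
{"name": "step_arm", "arguments": {
  "moves": [
    [-5, 38, 0, -1.5, 55],
    [-5, 38, 0, -1.5, 55],
    [-5, 38, 0, -1.5, 55],
    [-5, 38, 0, -1.5, 55],
    [-5, 38, 0, -1.5, 55],
    [-5, 38, 0, -1.5, 55],
    [-6, 39, 0, -1.2, 55],
    [0, 0, 0, 0, 55]
  ]
}}

```text
time: 21.05
tcp_pos: [0.4317, -0.0426, 0.0782]
tcp_rot: [1.221, 1.203, -1.222]
contact_force: [0.0, -0.7, -2.7]
grip_width: 0.058
```

Call:
{"name": "step_arm", "arguments": {
  "moves": [
    [0, 0, -30, 0, 55],
    [0, 0, -20, 0, 55],
    [0, 0, -11, 0, 55],
    [0, 0, 0, 0, 55]
  ]
}}

```text
time: 21.55
tcp_pos: [0.4321, -0.0447, 0.0175]
tcp_rot: [1.223, 1.201, -1.225]
contact_force: [0.3, -0.4, -2.0]
grip_width: 0.0582
```

```bash
python3 w.py w10
```

```text
[ 0.4321 -0.0447  0.0175] jaw yaw -91.11130292643195 [ 0.2553 -0.4034 -1.969 ]
265 ((473.044677734375, -45.92777633666992), (81.71895599365234, 70.16545104980469), 88.68049621582031)
```

View pics/w10.png

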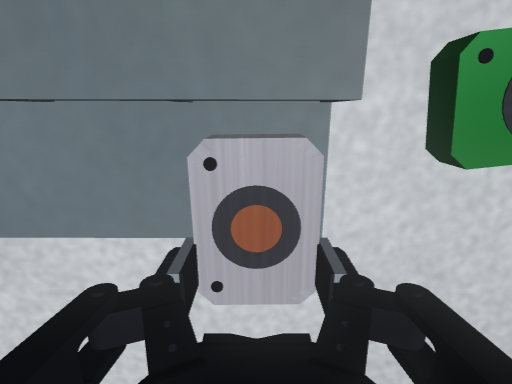

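The carrier lines up with the low right lane (divider near column 183, apron edge at 331, carrier centre at 256). Lowering and inserting.

Call:
{"name": "step_arm", "arguments": {
  "moves": [
    [0, 0, -4, 0, 55],
    [10, 0, 0, 0, 55],
    [10, 0, 0, 0, 55],
    [8, -0.5, 0, 0, 55],
    [6, 0, 0, 0, 55],
    [6, 0, 0, 0, 55],
    [0, 0, 0, 0, 55]
  ]
}}

```text
time: 22.48
tcp_pos: [0.4728, -0.045, 0.0143]
tcp_rot: [1.223, 1.2, -1.223]
contact_force: [-0.2, 0.3, -2.6]
grip_width: 0.0579
```

Call:
{"name": "step_arm", "arguments": {
  "moves": [
    [6, 0, 0, 0, 55],
    [6, -0.5, 0, 0, 55],
    [0, 0, -1, 0, 55],
    [0, 0, 0, 0, 55]
  ]
}}

```text
time: 22.98
tcp_pos: [0.4847, -0.0455, 0.0134]
tcp_rot: [1.223, 1.2, -1.223]
contact_force: [0.2, 0.8, -2.3]
grip_width: 0.0581
```

Call:
{"name": "step_arm", "arguments": {
  "moves": [
    [0, 0, -1, 0, 55],
    [0, 0, 0, 0, 72],
    [0, 0, 0, 0, 72],
    [0, 0, 0, 0, 72],
    [0, 0, 20, 0, 72],
    [0, 0, 20, 0, 72],
    [-24, 0, 0, 0, 10],
    [-25, 1, 0, 0, 10]
  ]
}}

```text
time: 23.98
tcp_pos: [0.435, -0.0445, 0.0525]
tcp_rot: [1.223, 1.2, -1.223]
contact_force: [0.2, -0.3, -0.1]
grip_width: 0.0364
```

Call:
{"name": "step_arm", "arguments": {
  "moves": [
    [0, 0, 0, 0, 10],
    [0, 0, 0, 0, 10],
    [0, 0, -20, 0, 10],
    [0, 0, -19, 0, 10],
    [0, 0, 0, 0, 10],
    [12, 0, 0, 0, 10],
    [12, 0, 0, 0, 10],
    [12, -0.5, 0, 0, 10]
  ]
}}

```text
time: 24.98
tcp_pos: [0.4727, -0.045, 0.0138]
tcp_rot: [1.223, 1.2, -1.223]
contact_force: [-4.0, 0.3, 2.9]
grip_width: 0.0097
```

Call:
{"name": "step_arm", "arguments": {
  "moves": [
    [10, -0.5, 0, 0, 10],
    [6, 0, 0, 0, 10],
    [2, 0, 0, 0, 10],
    [0, 0, 0, 0, 10]
  ]
}}

```text
time: 25.48
tcp_pos: [0.4896, -0.0455, 0.0132]
tcp_rot: [1.223, 1.2, -1.223]
contact_force: [0.1, -1.2, 0.0]
grip_width: 0.0102
```

Call:
{"name": "step_arm", "arguments": {
  "moves": [
    [3, 0, 0, 0, 10],
    [2, 0, 0, 0, 10],
    [2, 0, 0, 0, 10],
    [0, 0, 0, 0, 10]
  ]
}}

```text
time: 25.98
tcp_pos: [0.4955, -0.0454, 0.0132]
tcp_rot: [1.222, 1.202, -1.225]
contact_force: [-13.2, 0.0, 9.1]
grip_width: 0.01
```

Home contact at the expected depth. Backing off for a final look.

Call:
{"name": "step_arm", "arguments": {
  "moves": [
    [-20, 0, 0, 0, 10],
    [-20, 0, 20, 0, 10],
    [0, 0, 50, 0, 10],
    [0, -30, 50, 0, 10],
    [0, -50, 30, 0, 10],
    [0, -50, 0, 0, 10],
    [-5, -50, 0, 0, 10],
    [-5, -50, 0, 0, 10]
  ]
}}

```text
time: 26.98
tcp_pos: [0.4463, -0.2773, 0.1636]
tcp_rot: [1.223, 1.199, -1.223]
contact_force: [1.7, -0.1, 0.1]
grip_width: 0.0101
```

Call:
{"name": "step_arm", "arguments": {
  "moves": [
    [-15, -50, 0, 0, 10],
    [-15, -50, 0, 0, 10],
    [-15, -50, 0, 0, 10],
    [0, 0, 0, 0, 10]
  ]
}}

```text
time: 27.48
tcp_pos: [0.4003, -0.4281, 0.1629]
tcp_rot: [1.225, 1.199, -1.226]
contact_force: [-0.4, 0.2, -0.2]
grip_width: 0.0097
```

```bash
python3 - <<'E'
from h import *
im,d,c=cam("top");P=pts(d,c)
z=np.load("top0.npz")
save("top1",cv2.resize(im[140:260,90:410],None,fx=2.5,fy=2.5,interpolation=cv2.INTER_CUBIC))
im0=z["im"]
for nm,a in dict(bottle=(150,178,165,195),jar=(322,352,160,190),gauge=(370,400,198,232),cup=(92,130,196,228),green=(288,322,198,226),Lold=(146,180,220,255)).items():
    s=np.s_[a[2]:a[3],a[0]:a[1]];print(nm,"mean abs diff",np.abs(im[s].astype(int)-im0[s]).mean().round(1))
E
```

```text
bottle mean abs diff 5.7
jar mean abs diff 6.1
gauge mean abs diff 5.9
cup mean abs diff 5.4
green mean abs diff 5.5
Lold mean abs diff 19.5
```

View pics/top1.png

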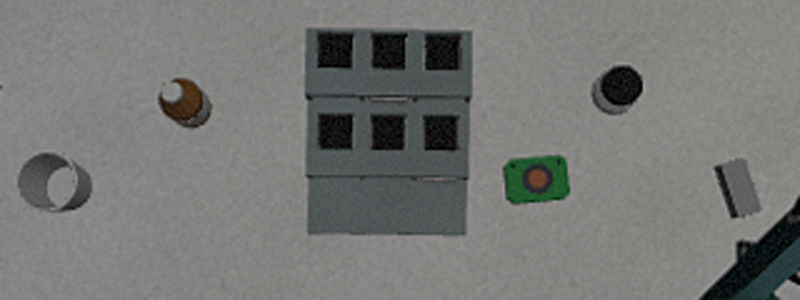

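The final view shows thin bright carrier ends at the high middle mouth (390,98) and the low right mouth (435,178), about 2 mm out as expected. Nothing else has moved, so I'm handing in.

```bash
python3 -c "
from rig import r
print(r.sign_off())"
```

```text
the job is handed in; nothing more can be done
None
```

I put both silver carriers into the two empty bays and handed the job in at about 27.5 s of the 72 s allowed. Sign-off gives no verdict, so the result rests on my own checks.

- **Finding the empty bays:** The low right pad went down 14.8 mm, so that bay is empty. The high right pad stopped hard at about 6 mm, so that bay holds a carrier. The high middle pad went down 15.7 mm, so that bay is empty.
- **Placing the carriers:** The left carrier went into the high middle bay and the right one into the low right bay. I set each one part way in and pushed it until it met the back wall, at the depth I expected (9 N high, 13 N low).
- **Last checks:** The final top view shows only a thin sliver of each carrier at its mouth, which fits the 2 mm expected. The bottle, jar, gauge block, cup and green look-alike had not visibly moved, and the arm was clear of everything.
- **What disagreed:** While going into the high bay, the first carrier rode about 4 mm high and rubbed the flap with up to 12 N. I lowered it and it went in freely. How flat and how far home the carriers ended up is judged from the push contact and those slivers, since I could not see inside the bays.

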